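# Clamp a flat bar under the rocking hold-down of a welding jig

## Robot

A 6-joint arm with a two-finger parallel gripper is mounted at the origin on the work surface. World frame = base frame: x ahead of the robot, y to its left, z up, the work surface at z = 0. Lengths are in m, angles in rad, forces in N, time in s.
With the tool pointing down it reaches from about 0.25 to 0.775 m from the base axis. Payload 8.9 kg.
Tool frame: the origin (TCP) lies at the very end of the fingers, on their centre line; the grasp point (between the pads) lies 19 mm behind it; z points along the fingers, y is the direction in which the jaws open and shut (so a half turn about z gives the same grasp; the last joint's range is limited). The gripper opens to 85 mm and grips with 20 to 120 N. Pads are 22 mm wide; open, the fingers measure 114 mm over their backs; the gripper's body (76 mm by 85 mm) begins 54 mm behind the grasp point. The pads swing forward as they close: fully open they stand 13 mm farther back than shut.
Start: joints at [1.041, 0.291, -0.153, 1.127, 0, 1.431], TCP at [0.2, 0.485, 0.231] pointing down, gripper open.
Joint ranges: [-2.52, 2.52], [-0.91, 1.74], [-1.3, 1.37], [-1.96, 2.02], [-1.52, 1.47], [-3.14, 3.14]. Speed limits (rad/s): [2.22, 2.22, 2.79, 3.14, 3.14, 3.14].

## Interface

Orientations are given as a rotation vector (axis times angle).
In Python, from rig import get_obs, viewer, ticket gives the robot as it stands. The module is installed in compiled form; this text tells all that it offers.
- The arm moves only by the tool move_arm, never from a script. Its arguments are lists of equal length, an entry for each row: "gripper": the gripper command: -1 is fully open, 1 is shut, values between are in proportion; "xyz": the shift along the tool's x, y, z in mm, a list of three; "delta_rot": the turn, a rotation vector about the tool's x, y, z in degrees, a list of three. In form: {"gripper": [gripper, ...], "xyz": [[x, y, z], ...], "delta_rot": [[wx, wy, wz], ...]}. A call has exactly 5 rows; each row shifts and turns the commanded pose from where the row before left it, along the tool's axes as they then stand; what a row does not reach is not made up. A row lasts 1/10 s, in which the tool goes at most 50 mm and 8.59 degrees, less where a joint would pass 70% of its speed; a pose out of reach is approached as far as the arm can. A call with a gripper value outside its range is refused whole. The fingers move at their own pace and stop on an object; "newtons" is the grip in N (left out, the last holds). Time passes only in rows, so rows that do not move let the fingers close, or fill a call up. It gives the time, the measured TCP pose, the force and the opening at its end, in the units of the state.
- get_obs(): the state, without advancing time (a new reading comes with each control period).
- viewer.camera(name): name is "side" or "top"; returns the picture (420x560x3 uint8, red, green, blue); there is no depth.
- viewer.calibration(name): a dict with "K" (3x3 intrinsics, pixels), "pose" (4x4, takes a point from camera to world coordinates). Camera axes: x right, y up, looking along -z (the intrinsics and any distortion apply to the point x, -y, -z); pixel columns grow to the right and rows downward; lengths in m; the calibration is good to about 2 mm. A picture is of the moment at which its call begins. calibration takes no time and is no camera call.
- ticket.finish_job(): hands the job in, once; it reports no verdict.
The state is a dict: "clock": time; "q": joint angles; "joint_vel": joint speeds; "joint_torque": joint torques, N m; "eef_pos": TCP position; "ee_rot": TCP orientation; "contact_force": force on the tool from outside, world axes, zero at the start; "torque": the same for the moment, N m; "finger_gap": finger opening in m.
Only numpy, scipy, OpenCV 4.12 (cv2) and the standard library are available. Lean on these libraries where they do the work, as an engineer would, in place of code of your own. Each camera call takes 0.05 s, during which the arm holds its last target. There are 200 camera calls.

## Task

Get the long flat steel bar clamped in the welding jig: press the tail of the jig's rocking hold-down firmly down onto its stop screw (about 10 N for half a second) so that its nose tips up, then slide the bar endways between the guide rails until it sits tight and square against the end stop, and then press the nose just as firmly down onto the bar and let go. Be gentle, with never more than 30 N of push on the jig or of the bar against it, and leave the other things on the bench where they lie.

Things in the scene. Friction and masses are not known exactly. Their poses are not given: they have to be found in the camera images.
- jig: Steel jig bolted to the bench, immovable. Origin on the bench under the hold-down's pivot, z up; the bar goes in along the jig's +x, lying on the bench. Two cheeks carry the pivot at x = 0, z = 40 mm: at y = +-15.5 to 21.5 mm, 26 mm long, 52 mm high. Foot plate from x = -28 to +85 mm, 70 mm wide, 6 mm thick.
- jig_stop (a point): Foot of the end stop's flat face, at the bench, on the jig's middle line: jig x = -30 mm, y = 0; axes as the jig. The stop is 40 mm wide, 22 mm high, and faces the jig's -x.
- jig_mouth (a point): Middle of the mouth between the rails, on the bench: jig x = -107 mm, y = 0; axes as the jig. Two guide rails 10 mm high: 44 mm apart inside (y = +-22 mm) from jig x = -31 to -86 mm, then flared to about 55 mm apart inside and 72 mm over their outsides at the mouth.
- rocker (a joint): Hold-down: aluminium bar 24 x 10 mm, a seesaw about the jig's y axis. Rad: 0 = level, nose foot's underside 12 mm above the bench (on the flat bar); positive = tail down, nose up. Starts nose low, blocking the bar. Tail is stopped rigidly by a screw under it, set each time differently and not measured: at 0.14 to 0.24; nose stops at -0.12. Dry friction 0.2 N m (3 to 4 N at its ends), no spring: stays where left.
- rocker_tail (a point): Middle of the top face of the hold-down's tail, a paddle 32 mm long and 34 mm wide, 66 mm on the +x side of the pivot; 45 mm above the bench when level. Axes as the hold-down (x from nose to tail, z up out of its top face).
- rocker_nose (a point): Point on the top face of the hold-down's nose above its foot, 50 mm on the -x side of the pivot; 45 mm above the bench when level; 24 mm wide, the bar's end is 16 mm further out. The foot below it is 18 mm long (jig x = -59 to -41 mm when level).
- flat_bar: The long flat bar: plain steel, 150 x 40 x 12 mm, about 0.56 kg, lying flat on the bench. Origin at the centre of its underside, x along its length, z up. The two ends are alike. It can be gripped across its 40 mm width.
- bar_center (a point): Centre of the flat bar (6 mm above its underside). When the bar is tight against the end stop this point is at x = -105 mm, y = 0 in the jig's frame.
- short_bar: bystander: short flat steel offcut, 70 x 40 x 12 mm (much shorter than the task's bar); leave it alone
- tube_offcut: bystander: square steel tube offcut, 90 mm long, 40 x 40 mm, lying; leave it alone
- magnet_square: bystander: dark triangular welding square, about 75 x 85 mm, 16 mm high; leave it alone
- brush: bystander: hand brush, lying; leave it alone
- wrench: bystander: steel wrench, lying flat; leave it alone
- hammer: bystander: hammer, lying; leave it alone
- spray_can: bystander: upright grey can, 66 mm diameter, 170 mm high; leave it alone
Not all that is in view belongs to the job. What is shaped like the flat_bar but black or yellow is not meant.

How it is judged:
On the way, in this order (a step that is already met when the one before it is completed fails the run):
1. the tail is pressed firmly down onto its stop screw: the gripper pushes on it with 7 N to 30 N for 0.3 s, the nose up by over 0.13 rad, the bar not yet in (value of joint rocker above 0.13 rad and contact force between the fingers and jig above 7 N and x of bar_center in the frame of jig below -0.12 m), for 0.3 s.
2. the bar is seated: its end within 1.7 mm of the end stop, between the rails and square to within 0.08 rad, while the nose is still up (over 0.1 rad) (x of bar_center in the frame of jig between -0.1067 and -0.102 m and y of bar_center in the frame of jig between -0.005 and 0.005 m and z of bar_center in the frame of jig below 0.009 m and angle between the x axis of flat_bar and the x axis of jig, either way round below 0.08 rad and value of joint rocker above 0.1 rad), for 0.2 s.
3. the nose is pressed onto the seated bar: between 5 N and 30 N between hold-down and bar for 0.3 s (x of bar_center in the frame of jig between -0.1067 and -0.102 m and y of bar_center in the frame of jig between -0.005 and 0.005 m and z of bar_center in the frame of jig below 0.009 m and angle between the x axis of flat_bar and the x axis of jig, either way round below 0.08 rad and value of joint rocker below 0.04 rad and contact force between flat_bar and rocker above 5 N), for 0.3 s.
At the end, for the whole second after the job is handed in: The bar lies still and flat between the rails, its end within 1.7 mm of the end stop, within 5 mm of the rails' middle, and square to within 0.08 rad; the hold-down is level within 0.04 rad, its nose down on the bar (x of bar_center in the frame of jig between -0.1067 and -0.102 m and y of bar_center in the frame of jig between -0.005 and 0.005 m and z of bar_center in the frame of jig below 0.009 m and angle between the x axis of flat_bar and the x axis of jig, either way round below 0.08 rad and value of joint rocker between -0.04 and 0.04 rad and linear speed of flat_bar below 0.01 m/s); the robot touches nothing.
It fails at once if the gripper pushes on the jig or its hold-down with more than 30 N (contact force between the fingers and jig above 30 N).
It fails at once if the bar is pressed against the jig, its stop or under its hold-down with more than 30 N (contact force between flat_bar and jig above 30 N).
It fails at once if a bystander is moved by more than 20 mm (distance of any of short_bar, tube_offcut, magnet_square, brush, wrench, hammer, spray_can from where it was at the start of the episode above 0.02 m).
It also fails if it takes over 72 s, if anything falls off the work surface, if the arm or the gripper's body presses on something with over 40 N, if the wrist force passes 120 N, or if a joint passes its speed limit or range.

## Working session

There is one attempt and no reset: what is moved stays moved. The work goes in short steps, Python scripts to look and compute and a tool call to move; the robot and the scene stay as the last step left them, time stands still between calls to the robot, and variables do not carry over. Pictures are saved under pics/ and viewed, about 8 in all and at most 12, crops included, and the job is handed in when it is done.

Besides the shell and the picture viewer there is one more tool, called after "Emit:" in YAML: its name, and indented under it one key for each argument. move_arm: Moves the arm, as the interface text tells. Its arguments: {"type":"object","properties":{"gripper":{"type":"array"},"xyz":{"type":"array"},"delta_rot":{"type":"array"},"newtons":{"type":"number"}},"required":["gripper","xyz","delta_rot"]}

```bash
mkdir -p pics
python3 - <<'E'
from rig import get_obs, viewer
import cv2, numpy as np
for n in("side","top"):
    im=viewer.camera(n); cv2.imwrite(f"pics/{n}0.png",im[:,:,::-1])
    c=viewer.calibration(n); print(n,{k:np.round(v,4).tolist() if not isinstance(v,str) else v for k,v in c.items()})
print(get_obs())
E
```

```text
side {'K': [[518.6217, 0.0, 273.2428], [0.0, 518.6217, 217.0531], [0.0, 0.0, 1.0]], 'pose': [[0.8414, 0.2809, -0.4616, -0.1721], [-0.5398, 0.475, -0.695, -0.9862], [0.024, 0.8339, 0.5513, 0.8374], [0.0, 0.0, 0.0, 1.0]]}
top {'K': [[390.9873, 0.0, 285.6738], [0.0, 390.9873, 209.5936], [0.0, 0.0, 1.0]], 'pose': [[-0.0103, 0.9898, -0.142, 0.348], [-0.9998, -0.0122, -0.0123, -0.0185], [-0.0139, 0.1419, 0.9898, 1.1165], [0.0, 0.0, 0.0, 1.0]]}
{'clock': 0.1, 'q': array([ 1.04070031e+00,  2.91214587e-01, -1.54019571e-01,  1.12668893e+00,
       -4.20690916e-05,  1.43147108e+00]), 'joint_vel': array([ 0.00035394, -0.00241175, -0.00088149, -0.00074183, -0.00064362,
        0.00077638]), 'joint_torque': array([ 1.70371601e-03, -5.37977636e+01,  3.31918395e+01,  9.29335307e-03,
       -2.71295439e-04, -2.05353030e-05]), 'eef_pos': array([0.19980414, 0.48508948, 0.23080626]), 'ee_rot': array([-6.09858978e-01, -3.08149277e+00,  1.69322270e-03]), 'contact_force': array([ 0.1380001 , -0.11986838, -1.34231906]), 'torque': array([-0.04103247, -0.02929077, -0.01395298]), 'finger_gap': 0.0855313900273569}
```

View pics/top0.png

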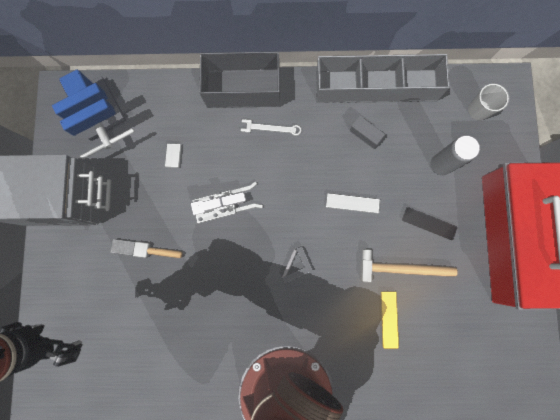

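View pics/side0.png

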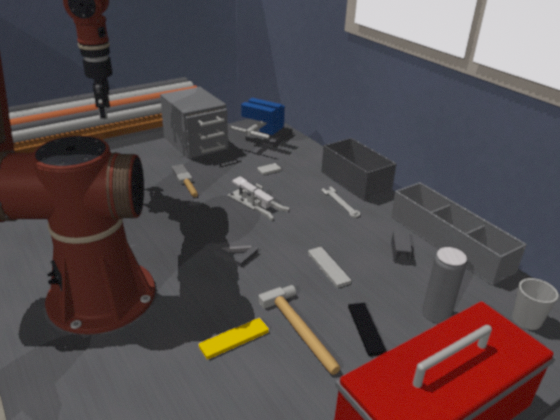

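Top view: the jig is at (225,203) with its rails opening to the right at about (258,198). Candidates for the bar are light grey (353,203), black (430,223), yellow (390,320) and short light grey (173,155). The light grey one at (353,203) fits, being long and plain steel. I'll confirm that in an enlarged crop.

```bash
python3 - <<'E'
import cv2, numpy as np
t=cv2.imread("pics/top0.png"); s=cv2.imread("pics/side0.png")
a=cv2.resize(t[170:235,180:390],None,fx=3.8,fy=3.8,interpolation=cv2.INTER_CUBIC)
b=cv2.resize(s[165:295,215:365],None,fx=2.6,fy=2.6,interpolation=cv2.INTER_CUBIC)
b=cv2.copyMakeBorder(b,0,0,0,a.shape[1]-b.shape[1],cv2.BORDER_CONSTANT)
cv2.imwrite("pics/crop0.png",np.vstack([a,b])); print(a.shape,b.shape)
E
cat > h.py <<'E'
import numpy as np, cv2
from rig import viewer, get_obs
from scipy.spatial.transform import Rotation as R
def ray(n,p):
    c=viewer.calibration(n);K=np.array(c["K"]);T=np.array(c["pose"])
    d=np.array([(p[0]-K[0,2])/K[0,0],-(p[1]-K[1,2])/K[1,1],-1.]);return T[:3,3],T[:3,:3]@d
def onplane(n,p,z):
    o,d=ray(n,p);return o+d*(z-o[2])/d[2]
def tri(pt,ps):
    o1,d1=ray("top",pt);o2,d2=ray("side",ps)
    s=np.linalg.lstsq(np.c_[d1,-d2],o2-o1,rcond=None)[0]
    a,b=o1+s[0]*d1,o2+s[1]*d2;return (a+b)/2,np.linalg.norm(a-b)
def proj(n,P):
    c=viewer.calibration(n);K=np.array(c["K"]);T=np.array(c["pose"])
    q=T[:3,:3].T@(np.array(P)-T[:3,3]);return np.array([K[0,0]*q[0]/-q[2]+K[0,2],K[1,1]*-q[1]/-q[2]+K[1,2]])
E
python3 - <<'E'
from h import *
bars={}
for n,box in(("top",(315,185,390,225)),("side",(300,240,358,292))):
    im=cv2.imread(f"pics/{n}0.png");x0,y0,x1,y1=box
    g=im[y0:y1,x0:x1].min(2); m=(g>(150 if n=="top" else 125)).astype(np.uint8)
    cs=cv2.findContours(m,0,2)[0];c=max(cs,key=cv2.contourArea)+[[x0,y0]]
    r=cv2.minAreaRect(c);print(n,r); bars[n]=cv2.boxPoints(r)
    P=[onplane(n,p,.012) for p in bars[n]];print(np.round(P,4).tolist(),"centre",np.mean(P,0))
    print("edges",[round(np.linalg.norm(P[i]-P[i-1]),4) for i in range(4)])
E
```

```text
(247, 798, 3) (338, 798, 3)
top ((352.6676025390625, 203.03343200683594), (53.2249641418457, 14.39202880859375), 6.519801616668701)
[[0.5121, -0.1182, 0.012], [0.5535, -0.1239, 0.012], [0.534, -0.2742, 0.012], [0.4929, -0.2678, 0.012]] centre [ 0.52313339 -0.19603662  0.012     ]
edges [np.float64(0.1508), np.float64(0.0418), np.float64(0.1516), np.float64(0.0416)]
side ((328.716796875, 265.247802734375), (49.10563278198242, 14.11081314086914), 48.8140754699707)
[[0.5074, -0.1293, 0.012], [0.5564, -0.1104, 0.012], [0.5326, -0.2748, 0.012], [0.4885, -0.2882, 0.012]] centre [ 0.52121492 -0.20070766  0.012     ]
edges [np.float64(0.16), np.float64(0.0525), np.float64(0.1661), np.float64(0.0461)]
```

View pics/crop0.png

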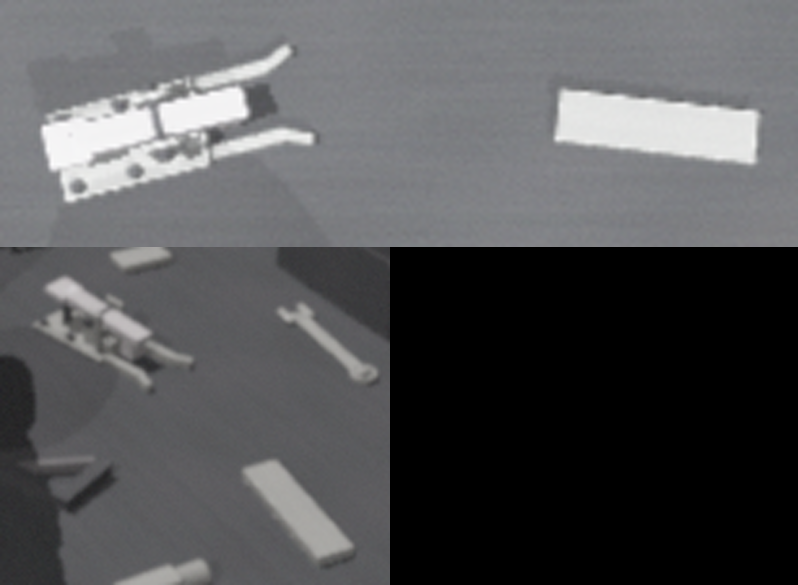

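The crop confirms it. The plain light-grey bar at (353,203) measures 151 x 42 mm; the jig's mouth faces it, with rail tips at about (257,182) and (263,206). Next I get the jig pose.

```bash
cat >> h.py <<'E'
def fit2(L,W):  # planar rigid fit local->world
    L=np.array(L)[:,:2];W=np.array(W)[:,:2];l=L-L.mean(0);w=W-W.mean(0)
    th=np.arctan2((l[:,0]*w[:,1]-l[:,1]*w[:,0]).sum(),(l*w).sum());c,s=np.cos(th),np.sin(th);M=np.array([[c,-s],[s,c]])
    t=W.mean(0)-M@L.mean(0);return th,t,W-(L@M.T+t)
E
python3 - <<'E'
from h import *
f=lambda u,v:((u+.5)/3.8-.5+180,(v+.5)/3.8-.5+170)
g=lambda u,v:((u+.5)/2.6-.5+215,(v-247+.5)/2.6-.5+165)
L=[(80.8,-17,54.8),(80.8,17,54.8),(-66.1,-12,37.1),(-66.1,12,37.1),(85,35,6),(-107,-31.75,10),(-107,31.75,10)]
U=[(43,126),(50,169),(245,87),(249,118),(67,202),(294,48),(317,138)]
W=[onplane("top",f(*u),l[2]/1e3) for u,l in zip(U,L)]
th,t,r=fit2(np.array(L)/1e3,W);print("jig yaw",th,np.degrees(th),t,"\n",np.round(r*1e3,1).tolist())
# heights from both views: tail far-left end, rail tips, bar corners
print("rail tip lower",tri(f(317,138),g(150,385)),"upper",tri(f(294,48),g(191,361)))
print("nose end up corner",tri(f(245,87),g(150,330)))
print("tail corners",tri(f(50,169),g(47,287)),tri(f(43,126),g(68,278)))
print("bar corners near jig",tri(f(556,143),g(244,470)),tri(f(561,89),g(276,461)), "far",tri(f(756,163),g(319,562)),tri(f(758,111),g(352,549)))
E
```

```text
jig yaw 1.8104138029896137 103.72907008353377 [0.52632341 0.17383191] 
 [[-1.1, -0.4], [0.3, 1.8], [-0.9, -1.2], [-0.8, 1.4], [0.1, 0.9], [5.1, -0.1], [-2.7, -2.4]]
rail tip lower (array([0.51920314, 0.059989  , 0.00604867]), np.float64(0.0010390294633599439)) upper (array([0.58800001, 0.07800191, 0.00574561]), np.float64(0.0012434712274172947))
nose end up corner (array([0.55176463, 0.11091116, 0.04121542]), np.float64(0.0005813206543480253))
tail corners (array([0.49380164, 0.25172509, 0.04508385]), np.float64(0.0034501657717521768)) (array([0.52566228, 0.25743312, 0.04562355]), np.float64(0.003653807976121264))
bar corners near jig (array([ 0.51470969, -0.12149041,  0.006803  ]), np.float64(0.004919274133354925)) (array([ 0.55475541, -0.12551533,  0.00574767]), np.float64(0.0014990031050724378)) far (array([ 0.49624849, -0.27081724,  0.00341236]), np.float64(0.0006404527903228828)) (array([ 0.5350959 , -0.27340131,  0.00429489]), np.float64(0.0010076893354049618))
```

```bash
cat >> h.py <<'E'
JT=np.array([.5263,.1738]);JY=1.8104
def jw(x,y=0.):
    c,s=np.cos(JY),np.sin(JY);return JT+[c*x-s*y,s*x+c*y]
def tojig(p):
    d=np.array(p)[:2]-JT;c,s=np.cos(JY),np.sin(JY);return np.array([c*d[0]+s*d[1],-s*d[0]+c*d[1]])
def plan(xy,z,yaw,n,nrot=None):
    """print rows (tool mm, deg about tool z) from measured pose to target; yaw of tool x, mod pi"""
    o=get_obs();Rm=R.from_rotvec(o["ee_rot"]).as_matrix();y0=np.arctan2(Rm[1,0],Rm[0,0])
    dy=(yaw-y0+np.pi/2)%np.pi-np.pi/2; nrot=nrot or n; D=np.array([*xy,z])-o["eef_pos"]
    print("pos",o["eef_pos"].round(4),"yaw",round(np.degrees(y0),1),"tilt",np.round(Rm[:,2],3),"F",o["contact_force"].round(2),"gap",round(o["finger_gap"],4),"t",o["clock"],"D",(D*1e3).round(1))
    for i in range(n):
        a=y0+dy*min(i,nrot)/nrot;Ri=np.array([[np.cos(a),np.sin(a),0],[np.sin(a),-np.cos(a),0],[0,0,-1]])
        print(np.round(Ri.T@D*1e3/n,1).tolist(), round(-np.degrees(dy)/nrot,2) if i<nrot else 0)
E
python3 -c "
from h import *
print(jw(.066),jw(-.05),jw(-.105))
plan(jw(.066),.1,JY,15)"
```

```text
[0.51063704 0.23791452] [0.53816588 0.12522839] [0.55121835 0.07179963]
pos [0.1998 0.4851 0.2308] yaw 157.6 tilt [-0.001 -0.001 -1.   ] F [ 0.14 -0.12 -1.34] gap 0.0855 t 0.1 D [ 310.8 -247.2 -130.8]
[-25.4, -7.3, 8.7] 3.59
[-25.8, -5.7, 8.7] 3.59
[-26.2, -4.1, 8.7] 3.59
[-26.4, -2.5, 8.7] 3.59
[-26.5, -0.8, 8.7] 3.59
[-26.5, 0.9, 8.7] 3.59
[-26.4, 2.5, 8.7] 3.59
[-26.1, 4.2, 8.7] 3.59
[-25.8, 5.8, 8.7] 3.59
[-25.4, 7.4, 8.7] 3.59
[-24.9, 9.0, 8.7] 3.59
[-24.3, 10.5, 8.7] 3.59
[-23.6, 12.0, 8.7] 3.59
[-22.8, 13.5, 8.7] 3.59
[-21.9, 14.9, 8.7] 3.59
```

Emit:
move_arm:
  gripper: [1,1,1,1,1]
  xyz:
    - [-25.4,-7.3,8.7]
    - [-25.8,-5.7,8.7]
    - [-26.2,-4.1,8.7]
    - [-26.4,-2.5,8.7]
    - [-26.5,-0.8,8.7]
  delta_rot:
    - [0,0,3.59]
    - [0,0,3.59]
    - [0,0,3.59]
    - [0,0,3.59]
    - [0,0,3.59]
  newtons: 20

```text
clock: 0.6
eef_pos: [0.3042, 0.4022, 0.1872]
ee_rot: [-1.087, -2.947, 0.001]
contact_force: [0.1, 0.4, 0.3]
finger_gap: 0.0125
```

Emit:
move_arm:
  gripper: [1,1,1,1,1]
  xyz:
    - [-26.5,0.9,8.7]
    - [-26.4,2.5,8.7]
    - [-26.1,4.2,8.7]
    - [-25.8,5.8,8.7]
    - [-25.4,7.4,8.7]
  delta_rot:
    - [0,0,3.59]
    - [0,0,3.59]
    - [0,0,3.59]
    - [0,0,3.59]
    - [0,0,3.59]

```text
clock: 1.1
eef_pos: [0.4079, 0.3198, 0.1437]
ee_rot: [-1.533, -2.742, 0.001]
contact_force: [0.2, -0.2, 0.6]
finger_gap: 0.0001
```

Emit:
move_arm:
  gripper: [1,1,1,1,1]
  xyz:
    - [-24.9,9,8.7]
    - [-24.3,10.5,8.7]
    - [-23.6,12,8.7]
    - [-22.8,13.5,8.7]
    - [-21.9,14.9,8.7]
  delta_rot:
    - [0,0,3.59]
    - [0,0,3.59]
    - [0,0,3.59]
    - [0,0,3.59]
    - [0,0,3.59]

```text
clock: 1.6
eef_pos: [0.5115, 0.2375, 0.1001]
ee_rot: [-1.942, -2.469, 0.001]
contact_force: [0.2, -0.1, -0.5]
finger_gap: 0.0001
```

Emit:
move_arm:
  gripper: [1,1,1,1,1]
  xyz:
    - [0,0,0]
    - [0,0,0]
    - [0,0,0]
    - [0,0,0]
    - [0,0,0]
  delta_rot:
    - [0,0,0]
    - [0,0,0]
    - [0,0,0]
    - [0,0,0]
    - [0,0,0]

```text
clock: 2.1
eef_pos: [0.5106, 0.239, 0.1012]
ee_rot: [1.938, 2.473, 0.001]
contact_force: [-0.2, 0.2, 0.9]
finger_gap: -0.0001
```

```bash
python3 -c "
from h import *
plan(jw(.066),.07,JY,1)
a=viewer.camera('top')[:,:,::-1];b=viewer.camera('side')[:,:,::-1]
cv2.imwrite('pics/t1.png',a)
A=cv2.resize(a[150:250,150:320],None,fx=3.5,fy=3.5,interpolation=2);B=cv2.resize(b[100:240,180:330],None,fx=2.5,fy=2.5,interpolation=2)
B=B[:,:];w=max(A.shape[1],B.shape[1]);h=A.shape[0]
c=np.hstack([cv2.resize(A,(440,259)),B[:,:360]]) if 0 else np.hstack([cv2.copyMakeBorder(A[:,:420],0,0,0,0,0),B[:350,:375]])
cv2.imwrite('pics/p1.png',c);print(c.shape)"
```

```text
pos [0.5106 0.239  0.1012] yaw 103.8 tilt [ 0.  0. -1.] F [-0.25  0.18  0.89] gap -0.0001 t 2.1 D [  0.   -1.1 -31.2]
[-1.1, -0.2, 31.2] 0.1
(350, 795, 3)
```

View pics/p1.png

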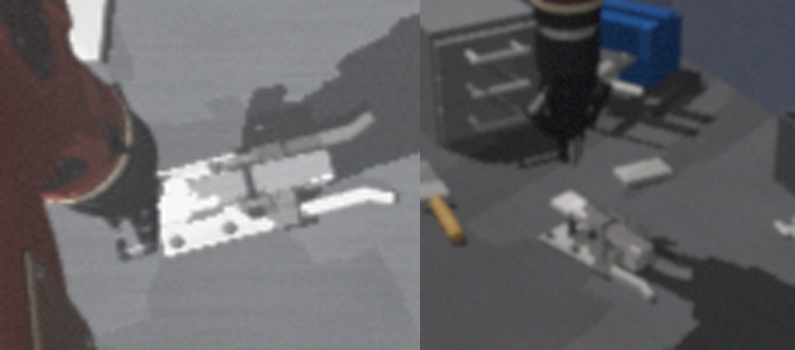

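The side view shows the closed fingertips at about (572,160), directly above the tail paddle at about (568,203). I'm going down.

Emit:
move_arm:
  gripper: [1,1,1,1,1]
  xyz:
    - [-1,0,10]
    - [0,0,10]
    - [0,0,8]
    - [0,0,5]
    - [0,0,3]
  delta_rot:
    - [0,0,0]
    - [0,0,0]
    - [0,0,0]
    - [0,0,0]
    - [0,0,0]

```text
clock: 2.7
eef_pos: [0.5108, 0.2373, 0.0639]
ee_rot: [-1.939, -2.471, 0.001]
contact_force: [-0.6, 0.2, -0.1]
finger_gap: 0.0003
```

Emit:
move_arm:
  gripper: [1,1,1,1,1]
  xyz:
    - [0,0,2]
    - [0,0,2]
    - [0,0,2]
    - [0,0,2]
    - [0,0,2]
  delta_rot:
    - [0,0,0]
    - [0,0,0]
    - [0,0,0]
    - [0,0,0]
    - [0,0,0]

```text
clock: 3.2
eef_pos: [0.5113, 0.2375, 0.0548]
ee_rot: [1.939, 2.471, 0.0]
contact_force: [-0.1, -0.2, -0.8]
finger_gap: 0.0003
```

Emit:
move_arm:
  gripper: [1,1,1,1,1]
  xyz:
    - [0,0,2]
    - [0,0,2]
    - [0,0,2]
    - [0,0,2]
    - [0,0,2]
  delta_rot:
    - [0,0,0]
    - [0,0,0]
    - [0,0,0]
    - [0,0,0]
    - [0,0,0]

```text
clock: 3.7
eef_pos: [0.5113, 0.2378, 0.0448]
ee_rot: [-1.939, -2.472, -0.001]
contact_force: [-1.5, 3.2, 3.7]
finger_gap: -0.0002
```

Emit:
move_arm:
  gripper: [1,1,1,1,1]
  xyz:
    - [0,0,1.5]
    - [0,0,1.5]
    - [0,0,1.5]
    - [0,0,1]
    - [0,0,1]
  delta_rot:
    - [0,0,0]
    - [0,0,0]
    - [0,0,0]
    - [0,0,0]
    - [0,0,0]

```text
clock: 4.2
eef_pos: [0.5114, 0.2375, 0.0383]
ee_rot: [1.939, 2.472, 0.001]
contact_force: [-1.3, 2.8, 3.7]
finger_gap: 0.0
```

Emit:
move_arm:
  gripper: [1,1,1,1,1]
  xyz:
    - [0,0,0.5]
    - [0,0,0.5]
    - [0,0,0.5]
    - [0,0,0.5]
    - [0,0,0]
  delta_rot:
    - [0,0,0]
    - [0,0,0]
    - [0,0,0]
    - [0,0,0]
    - [0,0,0]

```text
clock: 4.7
eef_pos: [0.5113, 0.2374, 0.0363]
ee_rot: [1.939, 2.471, 0.0]
contact_force: [0.3, 2.8, 2.5]
finger_gap: -0.0001
```

Emit:
move_arm:
  gripper: [1,1,1,1,1]
  xyz:
    - [0,0,0.3]
    - [0,0,0.3]
    - [0,0,0.3]
    - [0,0,0.3]
    - [0,0,0]
  delta_rot:
    - [0,0,0]
    - [0,0,0]
    - [0,0,0]
    - [0,0,0]
    - [0,0,0]

```text
clock: 5.2
eef_pos: [0.5114, 0.2374, 0.0356]
ee_rot: [1.939, 2.471, 0.0]
contact_force: [-0.5, 1.8, 8.9]
finger_gap: 0.0001
```

Emit:
move_arm:
  gripper: [1,1,1,1,1]
  xyz:
    - [0,0,0.3]
    - [0,0,0]
    - [0,0,0]
    - [0,0,0]
    - [0,0,0]
  delta_rot:
    - [0,0,0]
    - [0,0,0]
    - [0,0,0]
    - [0,0,0]
    - [0,0,0]

```text
clock: 5.7
eef_pos: [0.5114, 0.2374, 0.0355]
ee_rot: [1.939, 2.471, 0.0]
contact_force: [-3.5, 1.2, 10.9]
finger_gap: 0.0001
```

Emit:
move_arm:
  gripper: [1,1,1,1,1]
  xyz:
    - [0,0,0.3]
    - [0,0,0]
    - [0,0,0]
    - [0,0,0]
    - [0,0,0]
  delta_rot:
    - [0,0,0]
    - [0,0,0]
    - [0,0,0]
    - [0,0,0]
    - [0,0,0]

```text
clock: 6.2
eef_pos: [0.5115, 0.2374, 0.0354]
ee_rot: [1.939, 2.471, 0.001]
contact_force: [-2.9, 2.2, 14.0]
finger_gap: -0.0001
```

Emit:
move_arm:
  gripper: [1,1,1,1,1]
  xyz:
    - [0,0,0]
    - [0,0,-5]
    - [0,0,-15]
    - [0,0,-30]
    - [0,0,-40]
  delta_rot:
    - [0,0,0]
    - [0,0,0]
    - [0,0,0]
    - [0,0,0]
    - [0,0,0]

```text
clock: 6.7
eef_pos: [0.5095, 0.2362, 0.1237]
ee_rot: [-1.939, -2.47, 0.007]
contact_force: [1.2, 1.0, 0.6]
finger_gap: -0.0002
```

```bash
python3 -c "
from h import *
P=np.array([[0.5121,-0.1182],[0.5535,-0.1239],[0.534,-0.2742],[0.4929,-0.2678]])
a=(P[0]+P[1])/2;b=(P[2]+P[3])/2;u=(a-b)/np.linalg.norm(a-b);c=P.mean(0);print(c,np.degrees(np.arctan2(u[1],u[0])))
plan(c-.038*u,.12,np.arctan2(u[1],u[0]),15)"
```

```text
[ 0.523125 -0.196025] 82.6470144446136
pos [0.5095 0.2362 0.1237] yaw 103.7 tilt [-0.004 -0.003 -1.   ] F [1.21 0.96 0.56] gap -0.0002 t 6.7 D [   8.8 -469.9   -3.7]
[-30.6, -6.9, 0.2] 1.41
[-30.7, -6.1, 0.2] 1.41
[-30.9, -5.4, 0.2] 1.41
[-31.0, -4.6, 0.2] 1.41
[-31.1, -3.8, 0.2] 1.41
[-31.2, -3.1, 0.2] 1.41
[-31.2, -2.3, 0.2] 1.41
[-31.3, -1.5, 0.2] 1.41
[-31.3, -0.8, 0.2] 1.41
[-31.3, -0.0, 0.2] 1.41
[-31.3, 0.8, 0.2] 1.41
[-31.3, 1.5, 0.2] 1.41
[-31.3, 2.3, 0.2] 1.41
[-31.2, 3.1, 0.2] 1.41
[-31.1, 3.8, 0.2] 1.41
```

Emit:
move_arm:
  gripper: [1,1,1,1,1]
  xyz:
    - [-30.6,-6.9,0]
    - [-30.7,-6.1,0]
    - [-30.9,-5.4,0]
    - [-31,-4.6,0]
    - [-31.1,-3.8,0]
  delta_rot:
    - [0,0,1.41]
    - [0,0,1.41]
    - [0,0,1.41]
    - [0,0,1.41]
    - [0,0,1.41]

```text
clock: 7.2
eef_pos: [0.5134, 0.079, 0.1242]
ee_rot: [-2.089, -2.346, 0.003]
contact_force: [-0.0, -0.2, -0.2]
finger_gap: -0.0
```

Emit:
move_arm:
  gripper: [0,-1,-1,-1,-1]
  xyz:
    - [-31.2,-3.1,0]
    - [-31.2,-2.3,0]
    - [-31.3,-1.5,0]
    - [-31.3,-0.8,0]
    - [-31.3,0,0]
  delta_rot:
    - [0,0,1.41]
    - [0,0,1.41]
    - [0,0,1.41]
    - [0,0,1.41]
    - [0,0,1.41]

```text
clock: 7.7
eef_pos: [0.5162, -0.0775, 0.1242]
ee_rot: [-2.229, -2.213, 0.002]
contact_force: [0.2, -0.3, -0.2]
finger_gap: 0.0723
```

Emit:
move_arm:
  gripper: [-1,-1,-1,-1,-1]
  xyz:
    - [-31.3,0.8,0]
    - [-31.3,1.5,0]
    - [-31.3,2.3,0]
    - [-31.2,3.1,0]
    - [-31.1,3.8,0]
  delta_rot:
    - [0,0,1.41]
    - [0,0,1.41]
    - [0,0,1.41]
    - [0,0,1.41]
    - [0,0,1.41]

```text
clock: 8.2
eef_pos: [0.519, -0.234, 0.1241]
ee_rot: [-2.361, -2.071, 0.002]
contact_force: [0.7, 0.0, -0.4]
finger_gap: 0.0856
```

Emit:
move_arm:
  gripper: [-1,-1,-1,-1,-1]
  xyz:
    - [0,0,0]
    - [0,0,0]
    - [0,0,0]
    - [0,0,20]
    - [0,0,20]
  delta_rot:
    - [0,0,0]
    - [0,0,0]
    - [0,0,0]
    - [0,0,0]
    - [0,0,0]

```text
clock: 8.7
eef_pos: [0.5204, -0.2316, 0.0846]
ee_rot: [2.358, 2.075, 0.0]
contact_force: [0.3, 0.3, -0.0]
finger_gap: 0.0854
```

```bash
python3 -c "
from h import *
c=np.array([.523125,-.196025]);A=np.radians(82.65);u=np.array([np.cos(A),np.sin(A)])
plan(c-.038*u,.004,A,1)
t=viewer.camera('top')[:,:,::-1];s=viewer.camera('side')[:,:,::-1]
cv2.imwrite('pics/t2.png',t);cv2.imwrite('pics/s2.png',s)
A=cv2.resize(t[170:250,180:400],None,fx=3,fy=3,interpolation=2);B=cv2.resize(s[160:310,205:385],None,fx=2.2,fy=2.2,interpolation=2)
w=660;c=np.vstack([A,cv2.copyMakeBorder(B,0,0,0,w-B.shape[1],0)]);cv2.imwrite('pics/p2.png',c);print(c.shape)"
```

```text
pos [ 0.5204 -0.2316  0.0846] yaw 82.7 tilt [ 0.001 -0.001 -1.   ] F [ 0.28  0.34 -0.  ] gap 0.0854 t 8.7 D [ -2.1  -2.1 -80.6]
[-2.4, -1.8, 80.6] 0.05
(570, 660, 3)
```

View pics/p2.png

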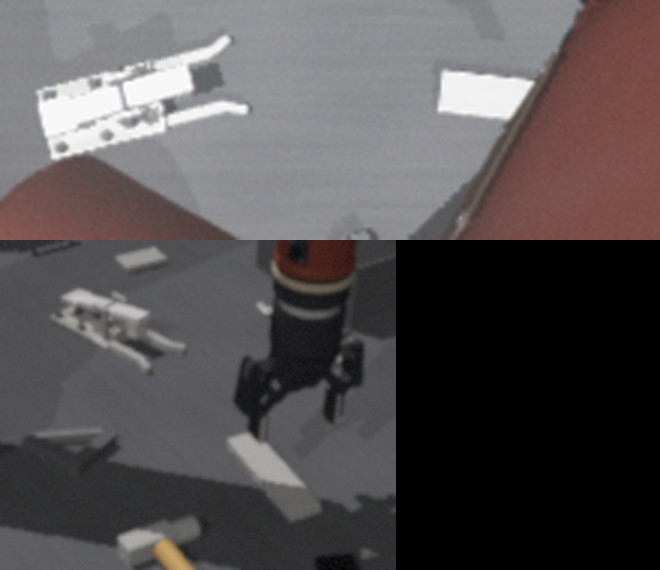

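The side view shows the rocker now tail-down and the fingers straddling the bar, about 38 mm behind its centre. I'm descending.

Emit:
move_arm:
  gripper: [-1,-1,-1,-1,-1]
  xyz:
    - [-2.4,-1.8,20]
    - [0,0,20]
    - [0,0,20]
    - [0,0,15]
    - [0,0,8]
  delta_rot:
    - [0,0,0]
    - [0,0,0]
    - [0,0,0]
    - [0,0,0]
    - [0,0,0]

```text
clock: 9.3
eef_pos: [0.5177, -0.2338, 0.0012]
ee_rot: [-2.358, -2.074, 0.001]
contact_force: [0.4, -1.0, 0.6]
finger_gap: 0.0856
```

Emit:
move_arm:
  gripper: [0,0,0.05,0.1,0.2]
  xyz:
    - [0,0,0]
    - [0,0,0]
    - [0,0,0]
    - [0,0,0]
    - [0,0,0]
  delta_rot:
    - [0,0,0]
    - [0,0,0]
    - [0,0,0]
    - [0,0,0]
    - [0,0,0]
  newtons: 25

```text
clock: 9.8
eef_pos: [0.5185, -0.2349, 0.0026]
ee_rot: [2.359, 2.073, 0.001]
contact_force: [-0.7, 0.7, 4.5]
finger_gap: 0.039
```

Emit:
move_arm:
  gripper: [1,1,1,1,1]
  xyz:
    - [0,0,0]
    - [0,0,0]
    - [0,0,0]
    - [0,0,0]
    - [0,0,0]
  delta_rot:
    - [0,0,0]
    - [0,0,0]
    - [0,0,0]
    - [0,0,0]
    - [0,0,0]
  newtons: 25

```text
clock: 10.3
eef_pos: [0.5185, -0.2349, 0.0027]
ee_rot: [2.359, 2.073, 0.001]
contact_force: [-0.7, 0.4, 5.3]
finger_gap: 0.0394
```

```bash
python3 -c "
from h import *
o=get_obs();Rm=R.from_rotvec(o['ee_rot']).as_matrix();print(o['eef_pos'],tojig(o['eef_pos']),o['torque'])
# grip->bar centre 38 mm ahead; pre-insert: bar tip at jig x=-125 -> tcp at -125-75-38
plan(jw(-.238),.003,JY,12)"
```

```text
[ 0.51846074 -0.23493855  0.00267114] [-0.39520136  0.10461618] [0.17234892 0.21214902 0.0975271 ]
pos [ 0.5185 -0.2349  0.0027] yaw 82.6 tilt [ 0.001 -0.001 -1.   ] F [-0.73  0.36  5.35] gap 0.0394 t 10.3 D [ 64.3 177.5   0.3]
[15.4, 3.4, -0.0] -1.76
[15.2, 3.9, -0.0] -1.76
[15.1, 4.4, -0.0] -1.76
[15.0, 4.8, -0.0] -1.76
[14.8, 5.3, -0.0] -1.76
[14.7, 5.7, -0.0] -1.76
[14.5, 6.2, -0.0] -1.76
[14.3, 6.6, -0.0] -1.76
[14.1, 7.0, -0.0] -1.76
[13.8, 7.5, -0.0] -1.76
[13.6, 7.9, -0.0] -1.76
[13.4, 8.3, -0.0] -1.76
```

Emit:
move_arm:
  gripper: [1,1,1,1,1]
  xyz:
    - [0,0,-1]
    - [7.7,1.7,0]
    - [15.2,3.9,0]
    - [15.1,4.4,0]
    - [15,4.8,0]
  delta_rot:
    - [0,0,0]
    - [0,0,-0.88]
    - [0,0,-1.76]
    - [0,0,-1.76]
    - [0,0,-1.76]

```text
clock: 10.8
eef_pos: [0.538, -0.1818, 0.0027]
ee_rot: [2.241, 2.201, -0.0]
contact_force: [-1.3, -3.2, 0.8]
finger_gap: 0.0393
```

Emit:
move_arm:
  gripper: [1,1,1,1,1]
  xyz:
    - [14.8,5.3,0]
    - [14.7,5.7,0]
    - [14.5,6.2,0]
    - [14.3,6.6,0]
    - [14.1,7,0]
  delta_rot:
    - [0,0,-1.76]
    - [0,0,-1.76]
    - [0,0,-1.76]
    - [0,0,-1.76]
    - [0,0,-1.76]

```text
clock: 11.3
eef_pos: [0.5658, -0.1085, 0.0027]
ee_rot: [2.067, 2.366, -0.001]
contact_force: [-1.0, -4.9, 3.8]
finger_gap: 0.0388
```

Emit:
move_arm:
  gripper: [1,1,1,1,1]
  xyz:
    - [13.8,7.5,0]
    - [13.6,7.9,0]
    - [13.4,8.3,0]
    - [6.7,4.3,0]
    - [0,0,0]
  delta_rot:
    - [0,0,-1.76]
    - [0,0,-1.76]
    - [0,0,-1.76]
    - [0,0,-0.88]
    - [0,0,0]

```text
clock: 11.8
eef_pos: [0.5855, -0.0557, 0.0027]
ee_rot: [-1.936, -2.473, -0.004]
contact_force: [1.4, 4.8, 4.2]
finger_gap: 0.0391
```

```bash
python3 -c "
from h import *
plan(jw(-.238),.003,JY,1);print(tojig(get_obs()['eef_pos']))
t=viewer.camera('top')[:,:,::-1];s=viewer.camera('side')[:,:,::-1]
cv2.imwrite('pics/t3.png',t);cv2.imwrite('pics/s3.png',s)
A=cv2.resize(t[160:240,180:380],None,fx=4,fy=4,interpolation=2);B=cv2.resize(s[165:275,215:350],None,fx=2.5,fy=2.5,interpolation=2)
w=800;c=np.vstack([A,cv2.copyMakeBorder(B,0,0,0,w-B.shape[1],0)]);cv2.imwrite('pics/p3.png',c);print(c.shape)"
```

```text
pos [ 0.5855 -0.0557  0.0027] yaw 103.9 tilt [ 0.001  0.002 -1.   ] F [1.4  4.79 4.22] gap 0.0391 t 11.8 D [-2.7 -1.7  0.3]
[-1.0, -3.0, -0.3] 0.16
[-0.23700629 -0.00300707]
(595, 800, 3)
```

View pics/p3.png

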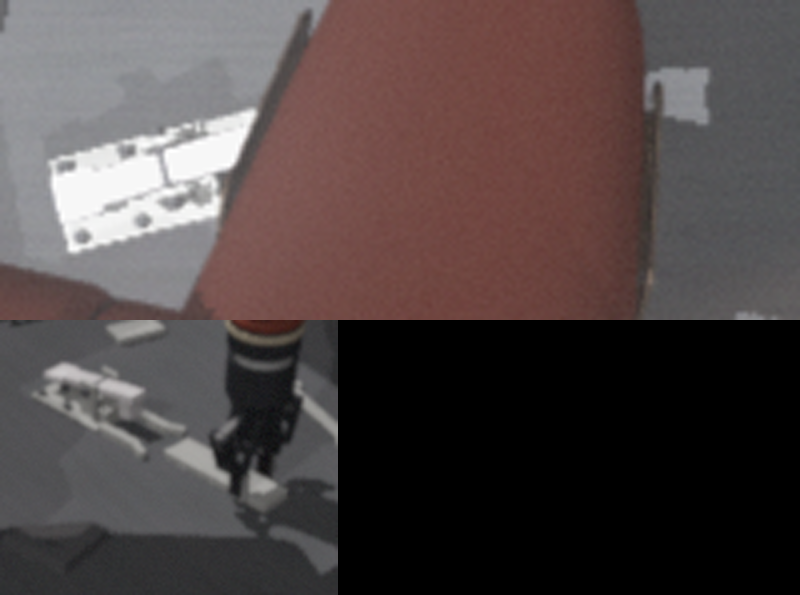

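The side crop shows the bar gripped and lying in line with the jig mouth; the grip is about (245,485) and the rail tips about (145,450) and (182,430). Before inserting, I compare the predicted outlines with what the side view shows.

Run:
```python
from h import *
im=cv2.imread("pics/s3.png");x0,y0,k=215,165,5.5
v=cv2.resize(im[y0:y0+105,x0:x0+140],None,fx=k,fy=k,interpolation=2)
def line(P,col):
    q=[(proj("side",p)-[x0,y0]+.5)*k-.5 for p in P]
    cv2.polylines(v,[np.int32(np.round(q))],False,col,1)
o=get_obs();Rm=R.from_rotvec(o["ee_rot"]).as_matrix();u=Rm[:2,0];n=np.array([-u[1],u[0]])
c=o["eef_pos"][:2]+.038*u
line([[*(c+a*.075*u+b*.02*n),.012] for a,b in((1,1),(1,-1),(-1,-1),(-1,1),(1,1))],(0,0,255))
for s in(-1,1):
    line([[*jw(-.107,s*.0275),.010],[*jw(-.086,s*.022),.010],[*jw(-.031,s*.022),.010]],(0,255,0))
    line([[*jw(-.107,s*.036),.010],[*jw(-.107,s*.0275),.010]],(255,255,0))
line([[*jw(.085,.035),.006],[*jw(.085,-.035),.006]],(0,255,0));line([[*jw(.085,.035),.006],[*jw(-.028,.035),.006]],(0,255,0))
cv2.imwrite("pics/p4.png",v);print(v.shape)
```

```text
(578, 770, 3)
```

View pics/p4.png

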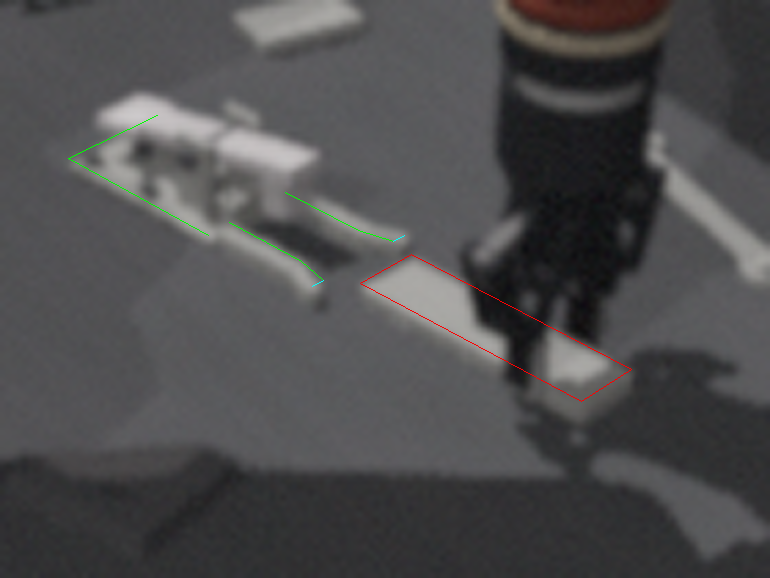

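The predicted bar outline (red) and rail edges (green) match the picture to about 1 px: bar tip (361,284)/(412,256), rail tips about (323,280)/(395,241). I correct 3 mm sideways and insert.

Emit:
move_arm:
  gripper: [1,1,1,1,1]
  xyz:
    - [0,-3,-0.7]
    - [5,0,0]
    - [5,0,0]
    - [5,0,0]
    - [5,0,0]
  delta_rot:
    - [0,0,0.16]
    - [0,0,0]
    - [0,0,0]
    - [0,0,0]
    - [0,0,0]

```text
clock: 12.4
eef_pos: [0.5767, -0.0387, 0.003]
ee_rot: [-1.943, -2.468, 0.0]
contact_force: [0.4, -1.4, -3.9]
finger_gap: 0.0392
```

Emit:
move_arm:
  gripper: [1,1,1,1,1]
  xyz:
    - [4,0,0]
    - [4,0,0]
    - [4,0,0]
    - [4,0,0]
    - [0,0,0]
  delta_rot:
    - [0,0,0]
    - [0,0,0]
    - [0,0,0]
    - [0,0,0]
    - [0,0,0]

```text
clock: 12.9
eef_pos: [0.5732, -0.0229, 0.0032]
ee_rot: [-1.942, -2.468, -0.0]
contact_force: [-0.6, 0.5, -3.2]
finger_gap: 0.0391
```

```bash
python3 -c "
from h import *
plan(jw(-.143),.003,JY,1);print(tojig(get_obs()['eef_pos']),get_obs()['torque'])"
```

```text
pos [ 0.5732 -0.0229  0.0032] yaw 103.6 tilt [-0.     0.001 -1.   ] F [-0.64  0.48 -3.23] gap 0.0391 t 12.9 D [-12.9  57.8  -0.2]
[59.2, 1.0, 0.2] -0.13
[-0.20223937  0.00117538] [0.06131561 0.01634842 0.04079635]
```

Emit:
move_arm:
  gripper: [1,1,1,1,1]
  xyz:
    - [2,1,0]
    - [3,0,0]
    - [3,0,0]
    - [3,0,0]
    - [3,0,0]
  delta_rot:
    - [0,0,-0.1]
    - [0,0,0]
    - [0,0,0]
    - [0,0,0]
    - [0,0,0]

```text
clock: 13.4
eef_pos: [0.571, -0.0096, 0.0032]
ee_rot: [1.941, 2.47, 0.0]
contact_force: [1.0, -0.3, -3.2]
finger_gap: 0.0392
```

Emit:
move_arm:
  gripper: [1,1,1,1,1]
  xyz:
    - [3,0,0]
    - [3,0,0]
    - [3,0,0]
    - [3,0,0]
    - [3,0,0]
  delta_rot:
    - [0,0,0]
    - [0,0,0]
    - [0,0,0]
    - [0,0,0]
    - [0,0,0]

```text
clock: 13.9
eef_pos: [0.5675, 0.005, 0.0032]
ee_rot: [-1.941, -2.47, -0.0]
contact_force: [0.2, -0.7, -3.5]
finger_gap: 0.0391
```

Emit:
move_arm:
  gripper: [1,1,1,1,1]
  xyz:
    - [3,0,0]
    - [3,0,0]
    - [3,0,0]
    - [3,0,0]
    - [3,0,0]
  delta_rot:
    - [0,0,0]
    - [0,0,0]
    - [0,0,0]
    - [0,0,0]
    - [0,0,0]

```text
clock: 14.4
eef_pos: [0.5639, 0.0196, 0.0032]
ee_rot: [-1.941, -2.47, -0.0]
contact_force: [0.1, -1.1, -3.2]
finger_gap: 0.0388
```

Emit:
move_arm:
  gripper: [1,1,1,1,1]
  xyz:
    - [2,0,0]
    - [2,0,0]
    - [1,0,0]
    - [1,0,0]
    - [0,0,0]
  delta_rot:
    - [0,0,0]
    - [0,0,0]
    - [0,0,0]
    - [0,0,0]
    - [0,0,0]

```text
clock: 14.9
eef_pos: [0.5625, 0.0254, 0.0032]
ee_rot: [-1.941, -2.47, -0.0]
contact_force: [-0.2, 0.6, -3.8]
finger_gap: 0.0389
```

```bash
python3 -c "
from h import *
plan(jw(-.143),.003,JY,1);print(tojig(get_obs()['eef_pos']),get_obs()['torque'])"
```

```text
pos [0.5625 0.0254 0.0032] yaw 103.7 tilt [-0.  0. -1.] F [-0.18  0.58 -3.78] gap 0.0389 t 14.9 D [-2.3  9.5 -0.2]
[9.8, 0.0, 0.2] -0.06
[-1.52798345e-01  5.30594732e-05] [ 0.04508879 -0.05581414  0.00404462]
```

Emit:
move_arm:
  gripper: [1,1,1,1,1]
  xyz:
    - [1,0,0.2]
    - [1,0,0]
    - [1,0,0]
    - [1,0,0]
    - [1,0,0]
  delta_rot:
    - [0,0,0]
    - [0,0,0]
    - [0,0,0]
    - [0,0,0]
    - [0,0,0]

```text
clock: 15.4
eef_pos: [0.5614, 0.0301, 0.003]
ee_rot: [1.941, 2.47, 0.0]
contact_force: [0.2, -1.1, -2.9]
finger_gap: 0.0392
```

Emit:
move_arm:
  gripper: [1,1,1,1,1]
  xyz:
    - [0.6,0,0]
    - [0.5,0,0]
    - [0.5,0,0]
    - [0.4,0,0]
    - [0,0,0]
  delta_rot:
    - [0,0,0]
    - [0,0,0]
    - [0,0,0]
    - [0,0,0]
    - [0,0,0]

```text
clock: 15.9
eef_pos: [0.5609, 0.032, 0.003]
ee_rot: [-1.941, -2.47, -0.0]
contact_force: [0.2, -0.4, -3.0]
finger_gap: 0.0394
```

Emit:
move_arm:
  gripper: [1,1,1,1,1]
  xyz:
    - [0.5,0,0]
    - [0.5,0,0]
    - [0.4,0,0]
    - [0.4,0,0]
    - [0,0,0]
  delta_rot:
    - [0,0,0]
    - [0,0,0]
    - [0,0,0]
    - [0,0,0]
    - [0,0,0]

```text
clock: 16.4
eef_pos: [0.5605, 0.0339, 0.003]
ee_rot: [-1.941, -2.47, -0.0]
contact_force: [-0.2, 0.1, -3.6]
finger_gap: 0.0388
```

Emit:
move_arm:
  gripper: [1,1,1,1,1]
  xyz:
    - [0.5,0,0]
    - [0.4,0,0]
    - [0.4,0,0]
    - [0,0,0]
    - [0,0,0]
  delta_rot:
    - [0,0,0]
    - [0,0,0]
    - [0,0,0]
    - [0,0,0]
    - [0,0,0]

```text
clock: 16.9
eef_pos: [0.5602, 0.0351, 0.003]
ee_rot: [-1.941, -2.47, -0.0]
contact_force: [-0.2, 0.3, -2.9]
finger_gap: 0.0395
```

Emit:
move_arm:
  gripper: [1,1,1,1,1]
  xyz:
    - [0.4,0,0]
    - [0.4,0,0]
    - [0.4,0,0]
    - [0,0,0]
    - [0,0,0]
  delta_rot:
    - [0,0,0]
    - [0,0,0]
    - [0,0,0]
    - [0,0,0]
    - [0,0,0]

```text
clock: 17.4
eef_pos: [0.5602, 0.0356, 0.0031]
ee_rot: [1.941, 2.469, -0.001]
contact_force: [1.1, -4.7, -2.7]
finger_gap: 0.0391
```

Emit:
move_arm:
  gripper: [1,1,1,1,1]
  xyz:
    - [0.4,0,0]
    - [0.4,0,0]
    - [0.4,0,0]
    - [0,0,0]
    - [0,0,0]
  delta_rot:
    - [0,0,0]
    - [0,0,0]
    - [0,0,0]
    - [0,0,0]
    - [0,0,0]

```text
clock: 17.9
eef_pos: [0.5603, 0.0357, 0.0032]
ee_rot: [1.941, 2.467, -0.003]
contact_force: [2.4, -9.8, -2.8]
finger_gap: 0.039
```

The bar met a stop at jig x of about -30 mm, as expected, with about 10 N. I lower it, release, and check before pressing the nose.

Emit:
move_arm:
  gripper: [1,1,1,1,1]
  xyz:
    - [0,0,0.3]
    - [0,0,0.3]
    - [0,0,0]
    - [0,0,0]
    - [0,0,0]
  delta_rot:
    - [0,0,0]
    - [0,0,0]
    - [0,0,0]
    - [0,0,0]
    - [0,0,0]

```text
clock: 18.4
eef_pos: [0.5603, 0.0357, 0.0027]
ee_rot: [1.941, 2.467, -0.003]
contact_force: [1.4, -11.2, -2.2]
finger_gap: 0.0392
```

Emit:
move_arm:
  gripper: [-0.05,-0.3,-0.6,-1,-1]
  xyz:
    - [0,0,0]
    - [0,0,0]
    - [0,0,0]
    - [0,0,0]
    - [0,0,0]
  delta_rot:
    - [0,0,0]
    - [0,0,0]
    - [0,0,0]
    - [0,0,0]
    - [0,0,0]

```text
clock: 18.9
eef_pos: [0.5596, 0.0375, 0.0024]
ee_rot: [-1.941, -2.47, -0.0]
contact_force: [-0.5, -0.1, 0.0]
finger_gap: 0.0857
```

Emit:
move_arm:
  gripper: [-1,-1,-1,-1,-1]
  xyz:
    - [0,0,-10]
    - [0,0,-25]
    - [0,0,-35]
    - [0,0,-35]
    - [0,0,0]
  delta_rot:
    - [0,0,0]
    - [0,0,0]
    - [0,0,0]
    - [0,0,0]
    - [0,0,0]

```text
clock: 19.4
eef_pos: [0.5628, 0.0372, 0.1127]
ee_rot: [1.937, 2.465, 0.007]
contact_force: [-0.0, 0.1, 0.2]
finger_gap: 0.0855
```

Run:
```python
from h import *
plan(jw(-.05),.1,JY,1)
im=viewer.camera("side")[:,:,::-1].copy();x0,y0,k=215,165,5.5;cv2.imwrite("pics/s5.png",im)
v=cv2.resize(im[y0:y0+105,x0:x0+140],None,fx=k,fy=k,interpolation=2)
def line(P,col):
    q=[(proj("side",p)-[x0,y0]+.5)*k-.5 for p in P]
    cv2.polylines(v,[np.int32(np.round(q))],False,col,1)
line([[*jw(a,b),.012] for a,b in((-.1067,-.02),(-.18,-.02),(-.18,.02),(-.1067,.02))],(0,0,255))
cv2.imwrite("pics/p5.png",v)
```

```text
pos [0.5628 0.0372 0.1127] yaw 103.7 tilt [ 0.008 -0.    -1.   ] F [-0.03  0.07  0.22] gap 0.0855 t 19.4 D [-24.6  88.  -12.7]
[91.3, -3.1, 12.7] -0.05
```

View pics/p5.png

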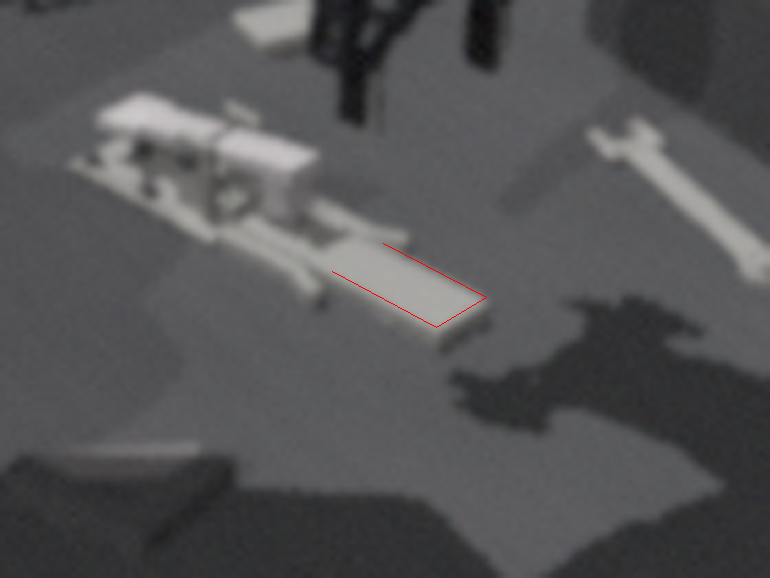

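The picture shows the bar lying between the rails, its outer end at about (437,327)/(486,297), right on the outline predicted for a seated bar, and the nose is still up. Now I press the nose.

Emit:
move_arm:
  gripper: [1,1,1,1,1]
  xyz:
    - [15,0,0]
    - [25,0,0]
    - [25,-1,0]
    - [18,-1,0]
    - [8,-1,0]
  delta_rot:
    - [0,0,0]
    - [0,0,0]
    - [0,0,0]
    - [0,0,0]
    - [0,0,0]

```text
clock: 19.95
eef_pos: [0.5334, 0.127, 0.1063]
ee_rot: [-1.938, -2.47, 0.002]
contact_force: [-0.4, 0.1, 0.5]
finger_gap: 0.0127
```

Emit:
move_arm:
  gripper: [1,1,1,1,1]
  xyz:
    - [0,0,0]
    - [0,0,10]
    - [0,0,10]
    - [0,0,10]
    - [0,0,5]
  delta_rot:
    - [0,0,0]
    - [0,0,0]
    - [0,0,0]
    - [0,0,0]
    - [0,0,0]

```text
clock: 20.45
eef_pos: [0.5344, 0.1244, 0.0707]
ee_rot: [-1.941, -2.468, 0.002]
contact_force: [-0.6, 0.2, 0.1]
finger_gap: 0.0
```

```bash
python3 -c "
from h import *
plan(jw(-.05),.055,JY,1)"
```

```text
pos [0.5344 0.1244 0.0707] yaw 103.6 tilt [-0.002 -0.    -1.   ] F [-0.57  0.16  0.07] gap 0.0 t 20.45 D [  3.7   0.8 -15.7]
[-0.1, 3.8, 15.7] -0.11
```

Emit:
move_arm:
  gripper: [1,1,1,1,1]
  xyz:
    - [0,3.8,3]
    - [0,0,3]
    - [0,0,3]
    - [0,0,2]
    - [0,0,2]
  delta_rot:
    - [0,0,0]
    - [0,0,0]
    - [0,0,0]
    - [0,0,0]
    - [0,0,0]

```text
clock: 20.95
eef_pos: [0.5389, 0.126, 0.0594]
ee_rot: [1.941, 2.47, 0.0]
contact_force: [-0.9, -0.3, -0.1]
finger_gap: -0.0001
```

Emit:
move_arm:
  gripper: [1,1,1,1,1]
  xyz:
    - [0,0,1.5]
    - [0,0,1.5]
    - [0,0,1.5]
    - [0,0,1.5]
    - [0,0,1.5]
  delta_rot:
    - [0,0,0]
    - [0,0,0]
    - [0,0,0]
    - [0,0,0]
    - [0,0,0]

```text
clock: 21.45
eef_pos: [0.5391, 0.1255, 0.0521]
ee_rot: [1.941, 2.469, -0.0]
contact_force: [-0.8, -3.0, 3.3]
finger_gap: 0.0002
```

Emit:
move_arm:
  gripper: [1,1,1,1,1]
  xyz:
    - [0,0,1]
    - [0,0,1]
    - [0,0,1]
    - [0,0,1]
    - [0,0,0.5]
  delta_rot:
    - [0,0,0]
    - [0,0,0]
    - [0,0,0]
    - [0,0,0]
    - [0,0,0]

```text
clock: 21.95
eef_pos: [0.5392, 0.1259, 0.0474]
ee_rot: [1.941, 2.47, 0.0]
contact_force: [-0.0, -2.1, 4.2]
finger_gap: 0.0002
```

Emit:
move_arm:
  gripper: [1,1,1,1,1]
  xyz:
    - [0,0,0.4]
    - [0,0,0.4]
    - [0,0,0.3]
    - [0,0,0.3]
    - [0,0,0]
  delta_rot:
    - [0,0,0]
    - [0,0,0]
    - [0,0,0]
    - [0,0,0]
    - [0,0,0]

```text
clock: 22.45
eef_pos: [0.539, 0.126, 0.046]
ee_rot: [1.941, 2.47, 0.0]
contact_force: [1.7, -2.5, 3.1]
finger_gap: -0.0002
```

Emit:
move_arm:
  gripper: [1,1,1,1,1]
  xyz:
    - [0,0,0.3]
    - [0,0,0.3]
    - [0,0,0.3]
    - [0,0,0.3]
    - [0,0,0]
  delta_rot:
    - [0,0,0]
    - [0,0,0]
    - [0,0,0]
    - [0,0,0]
    - [0,0,0]

```text
clock: 22.95
eef_pos: [0.5391, 0.1259, 0.0451]
ee_rot: [1.941, 2.47, 0.0]
contact_force: [0.6, -2.2, 7.3]
finger_gap: -0.0004
```

Emit:
move_arm:
  gripper: [1,1,1,1,1]
  xyz:
    - [0,0,0.3]
    - [0,0,0.3]
    - [0,0,0]
    - [0,0,0]
    - [0,0,0]
  delta_rot:
    - [0,0,0]
    - [0,0,0]
    - [0,0,0]
    - [0,0,0]
    - [0,0,0]

```text
clock: 23.45
eef_pos: [0.5391, 0.1259, 0.045]
ee_rot: [1.941, 2.47, 0.001]
contact_force: [-1.9, -4.2, 14.4]
finger_gap: -0.0001
```

Emit:
move_arm:
  gripper: [1,1,1,1,1]
  xyz:
    - [0,0,0.2]
    - [0,0,0]
    - [0,0,0]
    - [0,0,0]
    - [0,0,0]
  delta_rot:
    - [0,0,0]
    - [0,0,0]
    - [0,0,0]
    - [0,0,0]
    - [0,0,0]

```text
clock: 23.95
eef_pos: [0.5391, 0.1259, 0.045]
ee_rot: [1.941, 2.469, 0.001]
contact_force: [-2.6, -3.7, 16.3]
finger_gap: 0.0002
```

Emit:
move_arm:
  gripper: [1,1,1,1,1]
  xyz:
    - [0,0,0]
    - [0,0,-3]
    - [0,0,-15]
    - [0,0,-30]
    - [0,0,-40]
  delta_rot:
    - [0,0,0]
    - [0,0,0]
    - [0,0,0]
    - [0,0,0]
    - [0,0,0]

```text
clock: 24.45
eef_pos: [0.5364, 0.1263, 0.1309]
ee_rot: [-1.938, -2.467, 0.005]
contact_force: [0.7, 0.5, 0.5]
finger_gap: -0.0002
```

Emit:
move_arm:
  gripper: [1,1,1,1,1]
  xyz:
    - [0,0,-20]
    - [0,-25,0]
    - [0,-25,0]
    - [0,0,0]
    - [0,0,0]
  delta_rot:
    - [0,0,0]
    - [0,0,0]
    - [0,0,0]
    - [0,0,0]
    - [0,0,0]

```text
clock: 24.95
eef_pos: [0.4898, 0.1145, 0.1518]
ee_rot: [-1.94, -2.469, -0.0]
contact_force: [0.3, 0.1, 0.6]
finger_gap: -0.0002
```

Run:
```python
from h import *
plan(jw(-.05),.1,JY,1)
im=viewer.camera("side")[:,:,::-1].copy();x0,y0,k=215,165,5.5;cv2.imwrite("pics/s6.png",im)
v=cv2.resize(im[y0:y0+105,x0:x0+140],None,fx=k,fy=k,interpolation=2)
q=[(proj("side",[*jw(a,b),.012])-[x0,y0]+.5)*k-.5 for a,b in((-.1067,-.02),(-.18,-.02),(-.18,.02),(-.1067,.02))]
cv2.polylines(v,[np.int32(np.round(q))],False,(0,0,255),1)
cv2.imwrite("pics/p6.png",v)
```

```text
pos [0.4898 0.1145 0.1518] yaw 103.7 tilt [-0.001  0.001 -1.   ] F [0.33 0.14 0.58] gap -0.0002 t 24.95 D [ 48.4  10.8 -51.8]
[-1.0, 49.5, 51.8] -0.05
```

View pics/p6.png

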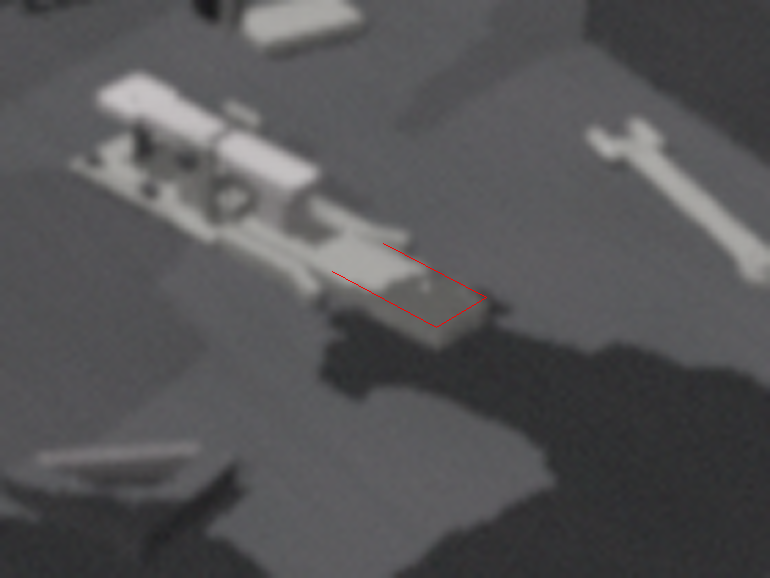

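The rocker is level with its nose on the bar. The bar's end at (437,327)/(486,297) is unchanged on the seated outline, and the arm is clear. I hand in.

```bash
python3 -c "
from rig import ticket
print(ticket.finish_job())"
```

```text
the job is handed in; nothing more can be done
None
```

The bar is clamped in the jig and the job is handed in at about 25 s of the 72 s allowed; the system reports no verdict.

- **Tail:** I pressed it onto its screw. It came to rest at a tail height of about 35.5 mm, roughly 0.14 rad, and I held 9 to 14 N for over 1 s. The rocker angle is worked out from that height, so the margin over the required 0.13 rad is small.
- **Bar:** I slid it between the rails with no sideways force reading over about 2 N. It met the end stop at the expected place, with about 11 N.
- **Nose:** I pressed it onto the bar with 14 to 16 N for about 0.7 s. It stopped at 45.0 mm, which is level. Less the joint's dry friction, that leaves about 10 to 12 N on the bar.
- **Last check:** the final side picture shows the hold-down level and the bar's outer end on the outline predicted for a seated bar, to about 1 pixel (2 to 3 mm). That is coarser than the 1.7 mm allowed, so the tight seating rests on the measured contact with the stop. The gripper is clear at z = 0.15 m, and its force reading is near zero.
- **What disagreed:**
    - The two-view heights came out about 4 to 10 mm away from the stated sizes.
    - One rail tip was 5 mm off in the jig fit.
    - I measured no bystander afterwards, but none lay in the path and I saw no contact with any.

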